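Index the ring table to the next hole

ROBOT

A 6-joint arm with a two-finger parallel gripper is mounted at the origin on the work surface. World frame = base frame: x ahead of the robot, y to its left, z up, the work surface at z = 0. Lengths are in m, angles in rad, forces in N, time in s.
With the tool pointing down it reaches from about 0.3 to 0.775 m from the base axis. Payload 14.6 kg.
Tool frame: the origin (TCP) lies between the finger pads; the fingertips stand 8 mm ahead of it and the grasp point (between the pads) lies 11 mm behind it; x points along the fingers, y is the direction in which the jaws open and shut, and the axes are right-handed (so a half turn about x gives the same grasp; the last joint's range is limited). The gripper opens to 94 mm and grips with 3 to 60 N. Pads are 16 mm wide; open, the fingers measure 119 mm over their backs; the gripper's body (75 mm by 177 mm) begins 78 mm behind the grasp point.
Start: joints at [-1.396, 0.3, 1.521, -0, 1.321, -0.067], TCP at [0.132, -0.534, 0.213] pointing down, gripper open.
Joint ranges: [-3.03, 3.03], [-0.79, 2.21], [0.23, 2.52], [-1.04, 4.18], [0, 3.07], [-2.55, 2.55]. Speed limits (rad/s): [2.22, 2.22, 2.57, 3.14, 3.14, 3.14].

INTERFACE

Orientations are given as [roll, pitch, yaw] about the fixed x, y, z axes, in that order (R = Rz(yaw) Ry(pitch) Rx(roll)).
In Python, from station import ctrl gives the robot as it stands.
- The arm moves only by the shell command python3 -m creep 'ROWS' [FORCE]. ROWS is a JSON object of lists of equal length, an entry for each row: "hand": the closure, from -1 (fully open) to 1 (shut); "slide": the shift along the tool's x, y, z in m, a list of three; "spin": the turn about the tool's x in degrees. A call has 1 to 12 rows; each row is the pose to reach, as a shift and turn from the pose commanded when the call began, along the tool's axes at that moment; what a row does not reach only later rows make up. A row lasts 1/12 s, in which the tool goes at most 41.7 mm and 7.16 degrees, less where a joint would pass 70% of its speed; a pose out of reach is approached as far as the arm can. A call with a gripper value outside its range is refused whole. The fingers move at their own pace and stop on an object; FORCE is the grip in N (left out, the last holds). Time passes only in rows, so rows that repeat a pose let the fingers close. It gives the time, the measured TCP pose, the force and the opening at its end, in the units of the state.
- ctrl.get_obs(): the state, without advancing time (a new reading comes with each control period).
- ctrl.camera(name): name is "scene" or "top"; returns the picture (400x640x3 uint8, red, green, blue); there is no depth.
- ctrl.calibration(name): a dict with "K" (3x3 intrinsics, pixels), "R" (3x3) and "t" (3): a world point X has camera coordinates R X + t. Camera axes: x right, y down, z forward; pixel columns grow to the right and rows downward; lengths in m; the calibration is good to about 2 mm. A picture is of the moment at which its call begins. calibration takes no time and is no camera call.
- ctrl.hand_in(): hands the job in, once; it reports no verdict.
The state is a dict: "time_s": time; "qpos": joint angles; "joint_vel": joint speeds; "tau": joint torques, N m; "ee_pos": TCP position; "eef_rot": TCP orientation; "force": force on the tool from outside, world axes, zero at the start; "moment": the same for the moment, N m; "grip_width": finger opening in m.
Only numpy, scipy, OpenCV 4.12 (cv2) and the standard library are available. Lean on these libraries where they do the work, as an engineer would, in place of code of your own. Each camera call takes 0.05 s, during which the arm holds its last target.

TASK

The ring on the indexing table is to be worked at its next position. With the fingertips, press the blue plunger cap in and, keeping it pressed, push it round to the next hole on the side circled in orange; then let the plunger spring fully out so that the pin locks in that hole. Nothing is to be picked up: leave the ring on its post and the other things on the bench where they are.

Things in the scene. Friction and masses are not known exactly. Their poses are not given: they have to be found in the camera images.
- index_base: the fixed grey indexing base with its aluminium plate: plate 210 mm across, top at z 46 mm, 12 holes of 18 mm diameter 30 degrees apart on a circle of radius 85 mm. Origin: on the turning axis, on the bench top, z up. Its -x axis points at the hole in which the pin starts. It is bolted down and never moves
- axis (a point): a point on the vertical turning axis, 70 mm above the bench (top of the dark round table, on which a steel post of 18 mm diameter stands up to 103 mm)
- turntable (a joint): turn of the dark table with its forked arm (rad): 0 at the starting hole, +0.524 (30 degrees) at the next hole counter-clockwise seen from above, -0.524 at the next hole clockwise. Light friction, about 0.4 N felt at the cap. End stops at -1.2 and 1.2
- plunger (a joint): how far the plunger is pressed in, straight down (m): 0 sprung out, 0.016 fully in. The spring needs about 4 N to start and 8 N fully in. The pin is free of its hole once the plunger is 0.012 in; less than about 0.006 in, it locks the table. Let go over a hole (within about 5 mm at the pin), it springs out and locks; let go elsewhere, it stays in under the plate
- cap (a point): centre of the dished floor of the blue plunger cap, the place to press: 93 mm above the bench when out, 77 mm fully in, 125 mm from the turning axis. The cap is 56 mm across at its rim (62 mm at its foot); the dish is 48 mm across and 4 mm deep, so that closed fingertips sit in it and its rim takes them along sideways. It rides on the end of the arm, so it goes round with the table
- pin (a point): tip of the brass pin (15 mm diameter with a conical tip), which moves with the plunger, 85 mm from the turning axis and on the same radius as the cap; out, it stands 6 mm proud of the plate in its hole, seen between the two bars of the arm
- orange_mark: flat orange collar, 38 mm across, around the hole to go to; origin at the centre of that hole, at plate height. One hole from the start, on either side
- grey_mark: flat grey collar, 38 mm across, around the hole on the other side of the starting one (already done); origin at the hole's centre
- ring_blank: brass ring, 27 mm outside, 9 mm high, loose over the steel post in the middle of the table; origin at the centre of its underside
- ring_tray: bystander, loose: dark wooden tray with spare rings, 75 x 100 x 20 mm; origin at its underside. Leave it
- ring_clamp: bystander, loose: wooden hand clamp, 100 x 26 x 25 mm; origin at its underside. Leave it
- bench_pin: bystander, loose: wooden bench pin (forked block), 130 x 55 x 18 mm; origin at its underside. Leave it
- mallet: bystander, loose: wooden mallet, 260 mm long, head 84 mm wide and 47 mm high; origin at its underside. Leave it
- flat_file: bystander, loose: flat file with wooden handle, 285 mm long, 22 mm high; origin at its underside. Leave it
- bench_brush: bystander, loose: bench brush lying flat; origin at its underside. Leave it

How it is judged:
By the outcome, as a careful person would: the job done as asked, in the order asked, and still so for the second after the job is handed in, with the robot touching nothing.
It also fails if it takes over 37 s, if anything falls off the work surface, if the arm or the gripper's body presses on something with over 40 N, if the wrist force passes 120 N, or if a joint passes its speed limit or range.

## Working session

There is one attempt and no reset: what is moved stays moved. The work goes in short steps, Python scripts to look and compute and a shell command to move; the robot and the scene stay as the last step left them, time stands still between calls to the robot, and variables do not carry over. Pictures are saved under pics/ and viewed, and the job is handed in when it is done.

```bash
mkdir -p pics; ls; python3 - <<'E'
from station import ctrl
import cv2
o=ctrl.get_obs(); print({k:(v if not hasattr(v,'round') else (v.round(4) if hasattr(v,'shape') else v)) for k,v in o.items()})
for n in("scene","top"):
    im=ctrl.camera(n); cv2.imwrite(f"pics/{n}0.png",im[:,:,::-1]); c=ctrl.calibration(n); print(n,c)
E
```

```text
pics
{'time_s': 0.0, 'qpos': array([-1.3956,  0.3005,  1.5216, -0.    ,  1.3207, -0.0666]), 'joint_vel': array([ 0.0003,  0.0003, -0.0001,  0.0016,  0.0015,  0.0005]), 'tau': array([-2.30000e-03, -5.31810e+01, -3.52741e+01,  7.06000e-02,
        2.44000e-02, -0.00000e+00]), 'ee_pos': array([ 0.1317, -0.5337,  0.2129]), 'eef_rot': array([-1.6248,  1.5696,  1.7586]), 'force': array([ 0.2598,  0.5392, -0.2131]), 'moment': array([ 0.0026, -0.019 , -0.0151]), 'grip_width': 0.09412366628059508}
scene {'K': array([[426.60588486,   0.        , 319.05063859],
       [  0.        , 426.60588486, 202.29318467],
       [  0.        ,   0.        ,   1.        ]]), 'R': array([[ 0.32181276,  0.94677323,  0.00754985],
       [ 0.63733329, -0.21072196, -0.74121692],
       [-0.70017342,  0.24334483, -0.67122312]]), 't': array([-0.16438563, -0.32466604,  1.91922041])}
top {'K': array([[430.11043519,   0.        , 316.48699633],
       [  0.        , 430.11043519, 196.56647616],
       [  0.        ,   0.        ,   1.        ]]), 'R': array([[-0.10211057, -0.99477145, -0.00178515],
       [-0.97221385,  0.10017478, -0.21157797],
       [ 0.21065056, -0.0198688 , -0.97735949]]), 't': array([0.00726291, 0.61030372, 1.30254494])}
```

View pics/scene0.png

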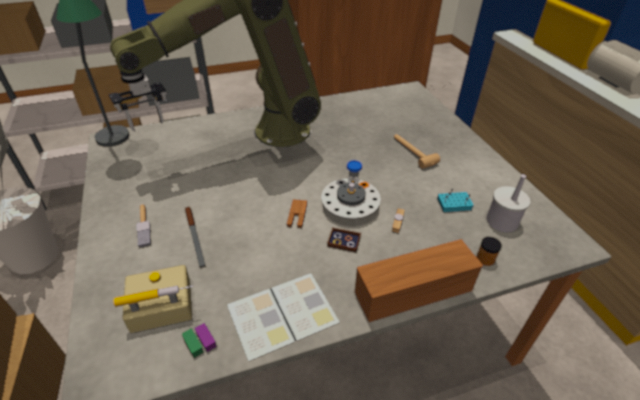

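View pics/top0.png

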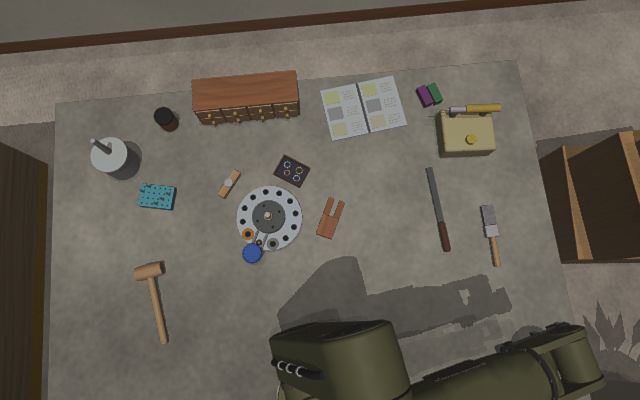

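```bash
cat > h.py <<'E'
import numpy as np,cv2
from station import ctrl
def ray(n,u,v,z):
    c=ctrl.calibration(n);d=c["R"].T@np.linalg.inv(c["K"])@np.array([u,v,1.]);o=-c["R"].T@c["t"]
    return o+d*(z-o[2])/d[2]
def proj(n,X):
    c=ctrl.calibration(n);p=c["K"]@(c["R"]@np.array(X)+c["t"]);return p[:2]/p[2]
def blobs(im,lo,hi,box):
    h=cv2.cvtColor(im,cv2.COLOR_RGB2HSV);m=cv2.inRange(h,lo,hi);k=np.zeros_like(m);x0,y0,x1,y1=box;k[y0:y1,x0:x1]=255;m&=k
    n,l,s,c=cv2.connectedComponentsWithStats(m)
    return [(s[i].tolist(),c[i].round(2)) for i in range(1,n) if s[i][4]>8]
def tri(a,b):
    A=[];B=[]
    M=np.zeros((3,3));w=np.zeros(3)
    for n,(u,v) in (("top",a),("scene",b)):
        p=ray(n,u,v,0);c=ctrl.calibration(n);o=-c["R"].T@c["t"];d=(p-o)/np.linalg.norm(p-o);P=np.eye(3)-np.outer(d,d);M+=P;w+=P@o
    return np.linalg.solve(M,w)
E
python3 - <<'E'
from h import *
t=cv2.imread("pics/top0.png")[:,:,::-1].copy();s=cv2.imread("pics/scene0.png")[:,:,::-1].copy()
BL=((105,120,60),(130,255,255));OR=((5,150,120),(20,255,255))
for n,im,box in(("top",t,(225,180,310,270)),("scene",s,(310,150,390,230))):
    print(n,"blue",blobs(im,*BL,box),"or",blobs(im,*OR,box))
    x0,y0,x1,y1=box
    cv2.imwrite(f"pics/z{n}.png",cv2.resize(im[y0:y1,x0:x1,::-1],None,fx=7,fy=6,interpolation=cv2.INTER_CUBIC)[:600,:800])
E
```

```text
top blue [([243, 244, 19, 19, 280], array([251.52, 252.94]))] or [([243, 229, 10, 11, 58], array([247.48, 234.03]))]
scene blue [([347, 161, 15, 11, 129], array([353.91, 165.84]))] or [([360, 182, 8, 6, 24], array([364.21, 184.25]))]
```

```bash
python3 - <<'E'
from h import *
t=cv2.imread("pics/top0.png")
h=cv2.cvtColor(t,cv2.COLOR_BGR2HSV)
m=cv2.inRange(h,(0,0,125),(180,60,255));k=np.zeros_like(m);k[180:256,230:308]=255;m&=k
cs=max(cv2.findContours(m,0,1)[0],key=cv2.contourArea)
hull=cv2.convexHull(cs);e=cv2.fitEllipse(hull);print(e,cv2.boundingRect(cs))
c=ray("top",*e[0],0.046);print("axis?",c)
print([ray("top",*p[0],0.046)[:2].round(3).tolist() for p in hull[::3]])
E
```

```text
((279.7195129394531, 212.9027862548828), (85.1011962890625, 105.56981658935547), 120.53491973876953) (232, 180, 76, 76)
axis? [0.57085355 0.06690958 0.046     ]
[[0.67, -0.031], [0.513, 0.195], [0.658, 0.215], [0.693, 0.19]]
```

View pics/ztop.png

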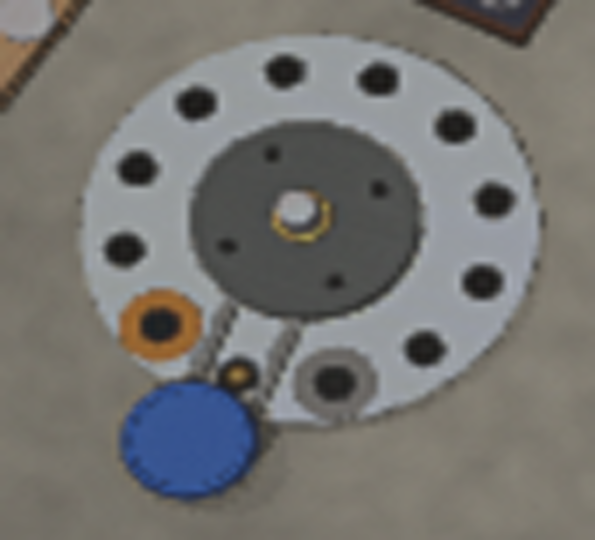

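View pics/zscene.png

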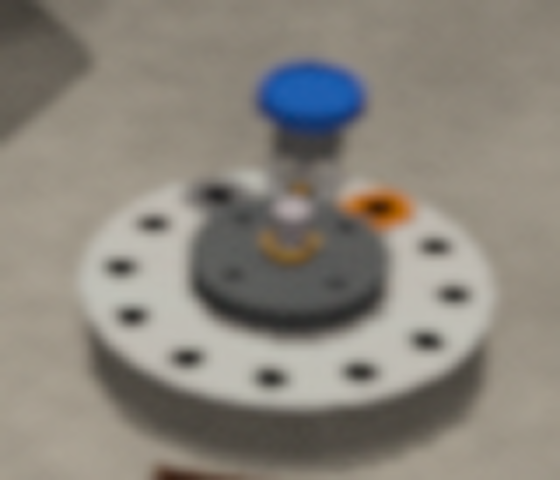

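The zoomed views show the cap at about (252,253) in the top picture, the post at about (267,215), and the collars at (248,234) for orange and (273,243) for grey. Orange lies clockwise from the start. Next I fit the hole circle to the dark hole blobs.

```bash
python3 - <<'E'
from h import *
from scipy.optimize import least_squares
t=cv2.imread("pics/top0.png")[:,:,::-1].copy();s=cv2.imread("pics/scene0.png")[:,:,::-1].copy()
Z={"top":(225,180,7,6,[(285,72),(379,79),(455,127),(494,200),(482,282),(425,349),(335,383),(160,325),(124,250),(137,169),(196,103)]),
"scene":(310,150,7,6,[(153,223),(120,267),(132,316),(188,358),(270,378),(361,372),(427,341),(454,294),(436,246),(380,208)])}
cap={"top":(251.52,252.94),"scene":(353.91,165.84)}
for n,(x0,y0,fx,fy,hs) in Z.items():
    g=cv2.cvtColor(t if n=="top" else s,cv2.COLOR_RGB2GRAY).astype(float)
    P=[]
    for x,y in hs:
        u,v=x0+(x+.5)/fx-.5,y0+(y+.5)/fy-.5
        ys,xs=np.mgrid[round(v)-2:round(v)+3,round(u)-2:round(u)+3]
        w=g[ys,xs].max()-g[ys,xs];w=w**2
        P.append(ray(n,(xs*w).sum()/w.sum(),(ys*w).sum()/w.sum(),.046)[:2])
    P=np.array(P)
    f=least_squares(lambda p:np.hypot(*(P-p[:2]).T)-p[2],[*P.mean(0),.085])
    c=f.x[:2];a=np.degrees(np.arctan2(*(P-c).T[::-1]))
    ph=np.degrees(np.angle(np.exp(1j*np.radians(a)*12).mean()))/12
    print(n,"centre",c.round(4),"r",f.x[2].round(4),"rms",np.sqrt(np.mean(f.fun**2)).round(4),"phase mod30",ph.round(2),a.round(1))
    for z in(.089,.095):
      k=ray(n,*cap[n],z)[:2];d=k-c;print("cap z",z,k.round(4),np.hypot(*d).round(4),np.degrees(np.arctan2(d[1],d[0])).round(1))
k=tri(cap["top"],cap["scene"]);print("cap tri",k.round(4))
E
```

```text
top centre [0.5607 0.1032] r 0.085 rms 0.0003 phase mod30 3.0 [   3.3  -27.   -57.2  -86.8 -117.3 -147.  -177.   122.9   92.9   63.3
   32.8]
cap z 0.089 [0.4486 0.1595] 0.1255 153.3
cap z 0.095 [0.448  0.1587] 0.1256 153.8
scene centre [0.5628 0.1   ] r 0.085 rms 0.0003 phase mod30 3.28 [-146.8 -116.6  -86.8  -56.7  -27.1    3.3   33.4   63.4   93.3  123.4]
cap z 0.089 [0.4524 0.1555] 0.1235 153.3
cap z 0.095 [0.4596 0.1522] 0.1156 153.1
cap tri [0.4485 0.1588 0.0856]
```

```bash
cat >> h.py <<'E'
from scipy.spatial.transform import Rotation as Ro
def st():
    o=ctrl.get_obs();return o,Ro.from_euler("xyz",o["eef_rot"]).as_matrix()
def d(p):
    o,R=st();return (R.T@(np.array(p)-o["ee_pos"])*1000).round(1)
C=np.array([.5615,.1018])
def cap(a):
    a=np.radians(a);return C+.125*np.array([np.cos(a),np.sin(a)])
E
python3 - <<'E'
from h import *
o,R=st();print(R.round(3))
print("via",d([.42,-.2,.213]),"above",d([*cap(153.1),.18]))
E
```

```text
[[-0.     0.239 -0.971]
 [ 0.001 -0.971 -0.239]
 [-1.    -0.001 -0.   ]]
via [ 2.000e-01 -2.550e+02 -3.599e+02] above [  33.6 -595.7 -474.8]
```

```bash
python3 -m creep '{"hand":[1,1,1,1,1,1,1,1,1,1,1,1],"slide":[[0,-20,-28],[0,-40,-57],[0,-60,-85],[0,-82,-116],[0,-104,-147],[0,-126,-178],[0,-148,-209],[0,-170,-240],[0,-192,-271],[0,-214,-302],[0,-236,-333],[0,-255,-360]],"spin":[0,0,0,0,0,0,0,0,0,0,0,0]}' 10
python3 - <<'E'
from h import *
print("above",d([*cap(153.1),.18]))
E
```

```text
time_s: 1.1
ee_pos: [0.4596, -0.1538, 0.2134]
eef_rot: [-0.124, 1.571, -3.024]
force: [0.5, -0.7, 0.8]
grip_width: 0.0174
above [  33.4 -305.4  -65.4]
```

My slides were typed in mm but the unit is metres. The per-row limit clipped each step, so the tool went 500 mm in the intended direction and is in free space. From here on I use metres.

```bash
python3 -m creep '{"hand":[1,1,1,1,1,1,1,1,1,1,1,1],"slide":[[0,-0.03,-0.006],[0,-0.06,-0.013],[0,-0.09,-0.019],[0.003,-0.12,-0.026],[0.006,-0.15,-0.032],[0.01,-0.18,-0.039],[0.015,-0.21,-0.045],[0.02,-0.24,-0.051],[0.025,-0.27,-0.058],[0.03,-0.295,-0.063],[0.033,-0.305,-0.065],[0.033,-0.305,-0.065]],"spin":[0,0,0,0,0,0,0,0,0,0,0,0]}' 10
python3 - <<'E'
from h import *
print("above",d([*cap(153.1),.18]))
for n in("scene","top"):
    im=ctrl.camera(n);a,b,c,e=((215,150,315,270) if n=="top" else (300,100,400,220))
    cv2.imwrite(f"pics/{n}1.png",cv2.resize(im[b:e,a:c,::-1],None,fx=5,fy=5,interpolation=cv2.INTER_CUBIC))
o,R=st();print(o["ee_pos"],o["force"],o["grip_width"],R.round(3))
E
```

```text
time_s: 2.1
ee_pos: [0.4483, 0.1572, 0.1796]
eef_rot: [-0.047, 1.569, -2.944]
force: [0.7, -0.8, 0.1]
grip_width: 0.0003
above [-0.4 -0.7 -2. ]
[0.44879618 0.15531785 0.1803708 ] [-0.04324043 -0.13283639 -0.80408913] 0.00022600238958104342 [[-0.     0.24  -0.971]
 [-0.    -0.971 -0.24 ]
 [-1.     0.     0.   ]]
```

View pics/scene1.png

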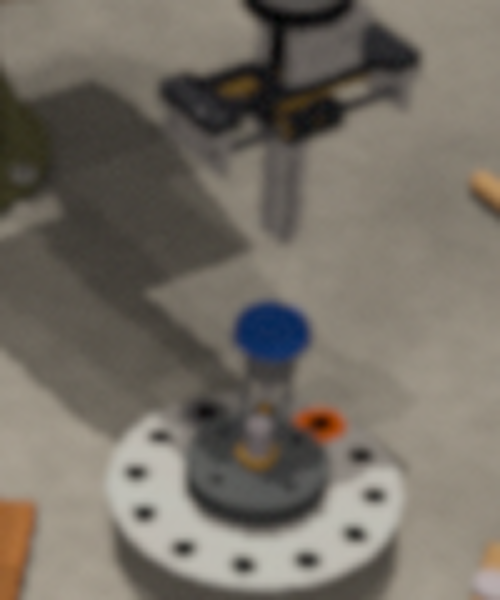

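View pics/top1.png

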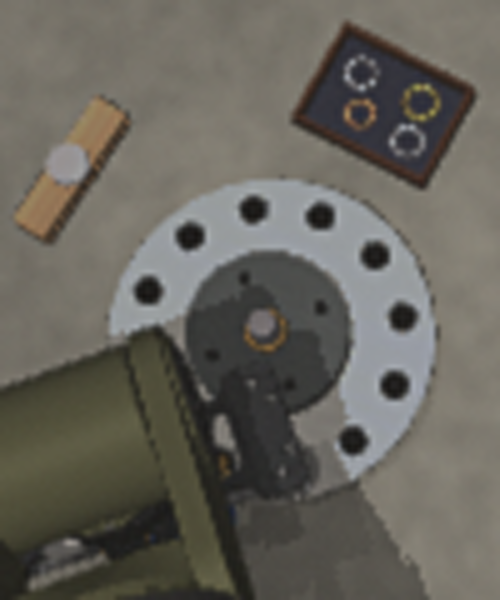

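```bash
python3 - <<'E'
from h import *
print(proj("scene",[.4488,.1556,.172]), proj("scene",[*cap(153.1),.095]), d([*cap(153.1),.104]))
E
```

```text
[354.98583285 146.73751897] [354.46784639 164.02459604] [76.4 -2.7 -2. ]
```

```bash
python3 -m creep '{"hand":[1,1,1,1,1],"slide":[[0.02,-0.001,-0.001],[0.04,-0.001,-0.001],[0.06,-0.001,-0.001],[0.069,-0.001,-0.001],[0.069,-0.001,-0.001]],"spin":[0,0,0,0,0]}' 20
python3 - <<'E'
from h import *
print(d([.45,.157,.104]))
im=ctrl.camera("scene");cv2.imwrite("pics/s2.png",cv2.resize(im[110:210,300:400,::-1],None,fx=6,fy=6,interpolation=cv2.INTER_CUBIC))
o,R=st();print(o["ee_pos"],o["force"],o["time_s"]);print(d([.45,.157,.104]))
E
```

```text
time_s: 2.62
ee_pos: [0.449, 0.1558, 0.1101]
eef_rot: [0.047, 1.568, -2.854]
force: [0.2, -0.1, 0.6]
grip_width: 0.0007
[ 6.1 -0.9 -1.2]
[0.44963149 0.15620338 0.111479  ] [0.06894748 0.11283563 0.09800331] 2.6667
[ 7.5 -0.7 -0.6]
```

View pics/s2.png

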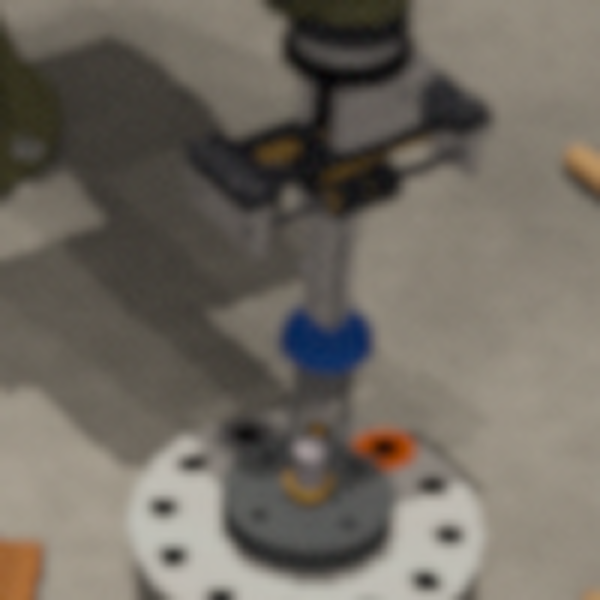

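The fingertips end at about (327,328) in the zoom, centred over the cap (283–371 wide, rim centre about row 337). I press down now.

```bash
python3 -m creep '{"hand":[1,1,1,1,1,1],"slide":[[0.004,0,0],[0.008,0,0],[0.012,0,0],[0.016,0,0],[0.019,0,0],[0.019,0,0]],"spin":[0,0,0,0,0,0]}' 20
python3 - <<'E'
from h import *
o,R=st();print(o["ee_pos"],o["force"])
E
```

```text
time_s: 3.17
ee_pos: [0.45, 0.1571, 0.0925]
eef_rot: [2.974, 1.57, 0.074]
force: [0.4, -1.0, 6.3]
grip_width: 0.0006
[0.45003082 0.15713509 0.09247878] [ 0.42933481 -1.03079653  6.30565494]
```

```bash
python3 -m creep '{"hand":[1,1,1,1],"slide":[[0.003,0,0],[0.006,0,0],[0.007,0,0],[0.007,0,0]],"spin":[0,0,0,0]}' 20
python3 - <<'E'
from h import *
o,R=st();print(o["ee_pos"],o["force"])
c=cap(153.1);print("cap",c)
p=o["ee_pos"]
for a in range(150,120,-3):
    a=max(a,123.1) if a<124 else a
    q=cap(a);print(a,(R.T@np.array([*(q-c),0])*1000).round(1))
print(123.1,(R.T@np.array([*(cap(123.1)-c),0])*1000).round(1))
E
```

```text
time_s: 3.5
ee_pos: [0.4501, 0.1573, 0.0859]
eef_rot: [3.129, 1.569, 0.229]
force: [-0.7, -0.4, 7.8]
grip_width: 0.0003
[0.45011906 0.1572827  0.08586765] [-0.71578984 -0.38192881  7.84619094]
cap [0.45002531 0.15835434]
150 [ 0.  -5.  -4.6]
147 [ 0.  -9.6 -9.2]
144 [  0.  -13.9 -14.1]
141 [  0.  -18.  -19.2]
138 [  0.  -21.8 -24.5]
135 [  0.  -25.4 -30. ]
132 [  0.1 -28.6 -35.7]
129 [  0.1 -31.5 -41.6]
126 [  0.1 -34.2 -47.6]
123.1 [  0.1 -36.4 -53.5]
123.1 [  0.1 -36.4 -53.5]
```

The plunger is about 15 mm in at 7.8 N, which agrees with the spring. I push it round clockwise along the arc.

```bash
python3 -m creep '{"hand":[1,1,1,1,1,1,1,1,1,1,1,1],"slide":[[0,-0.003,-0.0025],[0,-0.0065,-0.006],[0,-0.0096,-0.0092],[0,-0.0118,-0.0116],[0,-0.0139,-0.0141],[0,-0.018,-0.0192],[0,-0.0218,-0.0245],[0,-0.0254,-0.030],[0,-0.0286,-0.0357],[0,-0.0315,-0.0416],[0,-0.0342,-0.0476],[0,-0.0342,-0.0476]],"spin":[0,0,0,0,0,0,0,0,0,0,0,0]}' 20
python3 - <<'E'
from h import *
im=ctrl.camera("scene");cv2.imwrite("pics/s3.png",cv2.resize(im[110:210,300:400,::-1],None,fx=6,fy=6,interpolation=cv2.INTER_CUBIC))
im=ctrl.camera("top");cv2.imwrite("pics/t3.png",cv2.resize(im[170:270,215:315,::-1],None,fx=6,fy=6,interpolation=cv2.INTER_CUBIC))
o,R=st();print(o["ee_pos"],o["force"],o["time_s"]);print("tip rel: r,ang",np.hypot(*(o["ee_pos"][:2]-C)),np.degrees(np.arctan2(*(o["ee_pos"][:2]-C)[::-1])))
for a in (123.1,126.1,129.1,132.1): print(a,proj("scene",[*cap(a),.079]))
E
```

```text
time_s: 4.5
ee_pos: [0.4888, 0.2025, 0.0862]
eef_rot: [-3.008, 1.568, 0.375]
force: [1.4, -0.2, 8.3]
grip_width: 0.0004
[0.48836186 0.20214059 0.08616129] [-0.35626327 -0.19545667  8.52040562] 4.6
tip rel: r,ang 0.12416691394139183 126.08826438723754
123.1 [370.7679472 171.7774329]
126.1 [369.25027341 171.11473867]
129.1 [367.69122398 170.5008365 ]
132.1 [366.09464178 169.93691112]
```

View pics/s3.png

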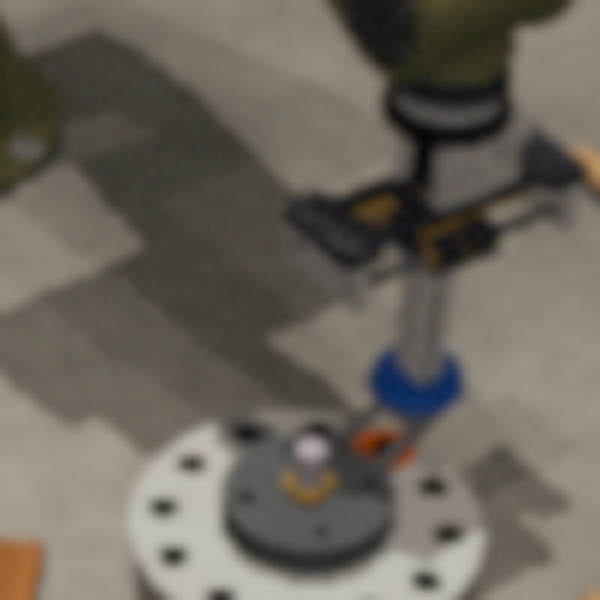

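View pics/t3.png

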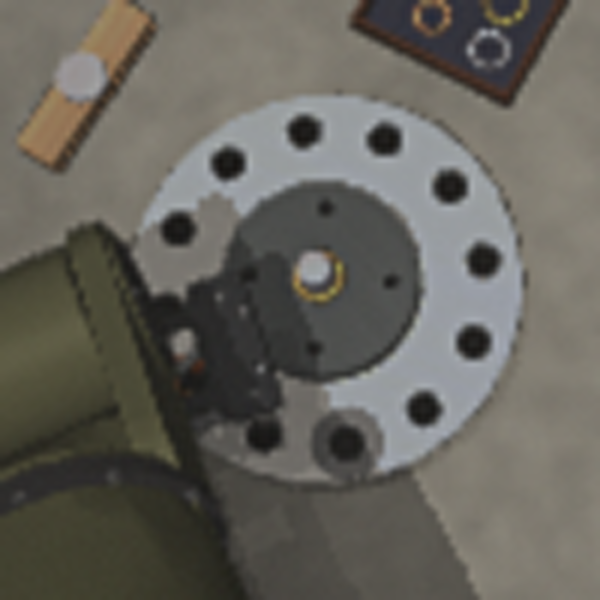

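The cap came along; it is at about (417,380) in the scene zoom. In the top view the table's four bolt holes have turned, to (325,208), (391,281), (314,348) and (250,272). I use them to measure the table angle.

```bash
python3 - <<'E'
from h import *
A=[(225+(x+.5)/7-.5,180+(y+.5)/6-.5) for x,y in [(272,154),(379,189),(336,281),(226,246)]]
B=[(215+(x+.5)/6-.5,170+(y+.5)/6-.5) for x,y in [(325,208),(391,281),(314,348),(250,272)]]
P=np.array([ray("top",*p,.07)[:2] for p in A]);Q=np.array([ray("top",*p,.07)[:2] for p in B])
print(P.mean(0),Q.mean(0))
a=[np.degrees(np.arctan2(*(v-X.mean(0))[::-1])) for X in(P,Q) for v in X];a=np.array(a);print((a[4:]-a[:4]+180)%360-180)
E
```

```text
[0.56101401 0.10294235] [0.56114035 0.10285873]
[-26.54826343 -27.27996721 -28.05283086 -28.10364512]
```

```bash
python3 -m creep '{"hand":[1,1,1,1],"slide":[[0,-0.001,-0.0025],[0,-0.002,-0.0053],[0,-0.002,-0.0053],[0,-0.002,-0.0053]],"spin":[0,0,0,0]}' 20
python3 - <<'E'
from h import *
im=ctrl.camera("top");cv2.imwrite("pics/t4.png",cv2.resize(im[170:270,215:315,::-1],None,fx=6,fy=6,interpolation=cv2.INTER_CUBIC))
o,R=st();print(o["ee_pos"],o["force"],o["time_s"]);print("tip rel: r,ang",np.hypot(*(o["ee_pos"][:2]-C)),np.degrees(np.arctan2(*(o["ee_pos"][:2]-C)[::-1])))
E
```

```text
time_s: 4.93
ee_pos: [0.4929, 0.2053, 0.0862]
eef_rot: [-3.031, 1.569, 0.353]
force: [-0.1, 0.2, 8.1]
grip_width: 0.0006
[0.49290062 0.20525061 0.08619178] [0.12275138 0.68967383 8.63749428] 4.9833
tip rel: r,ang 0.1241285793018243 123.54884933924738
```

View pics/t4.png

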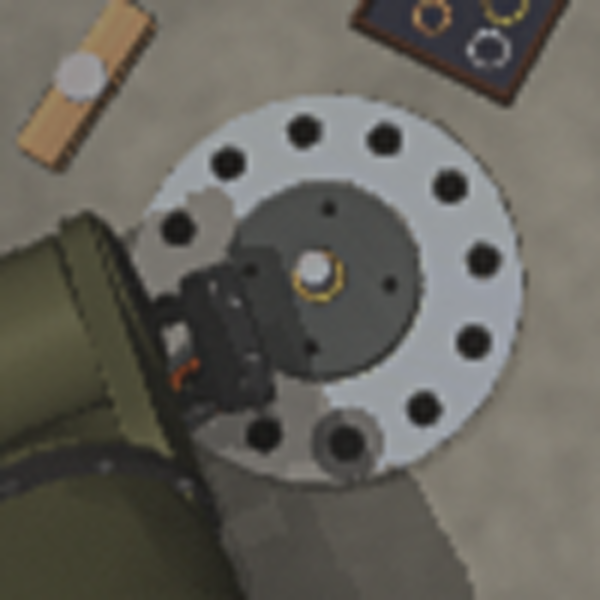

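```bash
python3 - <<'E'
from h import *
A=[(225+(x+.5)/7-.5,180+(y+.5)/6-.5) for x,y in [(272,154),(379,189),(336,281),(226,246)]]
B=[(215+(x+.5)/6-.5,170+(y+.5)/6-.5) for x,y in [(328,209),(390,285),(311,347),(251,270)]]
P=np.array([ray("top",*p,.07)[:2] for p in A]);Q=np.array([ray("top",*p,.07)[:2] for p in B])
a=[np.degrees(np.arctan2(*(v-X.mean(0))[::-1])) for X in(P,Q) for v in X];a=np.array(a);print((a[4:]-a[:4]+180)%360-180)
E
```

```text
[-29.04081483 -30.19300023 -30.58227046 -30.24300274]
```

The table has turned 30.0°. I lift straight up to let the plunger out.

```bash
python3 -m creep '{"hand":[1,1,1,1,1,1,1,1,1,1,1,1],"slide":[[-0.003,0,0],[-0.006,0,0],[-0.009,0,0],[-0.012,0,0],[-0.015,0,0],[-0.018,0,0],[-0.024,0,0],[-0.034,0,0],[-0.054,0,0],[-0.084,0,0],[-0.114,0,0],[-0.124,0,0]],"spin":[0,0,0,0,0,0,0,0,0,0,0,0]}' 20
python3 - <<'E'
from h import *
o,R=st();print(d([.35,-.1,.21]))
E
```

```text
time_s: 5.98
ee_pos: [0.4932, 0.2053, 0.2143]
eef_rot: [-3.052, 1.565, 0.332]
force: [-0.4, -1.0, 0.5]
grip_width: 0.0007
[  3.  262.1 212.2]
```

Next I move back out of the top camera's view to check.

```bash
python3 -m creep '{"hand":[1,1,1,1,1,1,1,1,1,1,1,1],"slide":[[0,0.02,0.016],[0,0.043,0.033],[0,0.066,0.051],[0,0.089,0.069],[0,0.112,0.087],[0,0.135,0.105],[0,0.158,0.123],[0,0.181,0.141],[0,0.204,0.16],[0,0.227,0.18],[0,0.25,0.2],[0,0.262,0.212]],"spin":[0,0,0,0,0,0,0,0,0,0,0,0]}' 20
python3 - <<'E'
from h import *
im=ctrl.camera("scene");cv2.imwrite("pics/s5.png",cv2.resize(im[120:220,310:410,::-1],None,fx=6,fy=6,interpolation=cv2.INTER_CUBIC));BL=((105,120,60),(130,255,255))
b=blobs(im,*BL,(310,150,400,230))
im=ctrl.camera("top");cv2.imwrite("pics/t5.png",cv2.resize(im[170:270,215:315,::-1],None,fx=6,fy=6,interpolation=cv2.INTER_CUBIC))
a=blobs(im,*BL,(215,180,310,270));print(a,b)
if a and b: print("tri",tri(a[0][1],b[0][1]),"exp",cap(123.1))
E
```

```text
time_s: 6.98
ee_pos: [0.3478, -0.1019, 0.2096]
eef_rot: [1.385, 1.57, -1.516]
force: [0.0, -0.2, -0.3]
grip_width: 0.0004
[([226, 232, 19, 19, 282], array([235.01, 240.8 ]))] [([364, 165, 14, 12, 133], array([370.39, 170.08]))]
tri [0.49074903 0.20673104 0.08523634] exp [0.49323725 0.20651484]
```

View pics/s5.png

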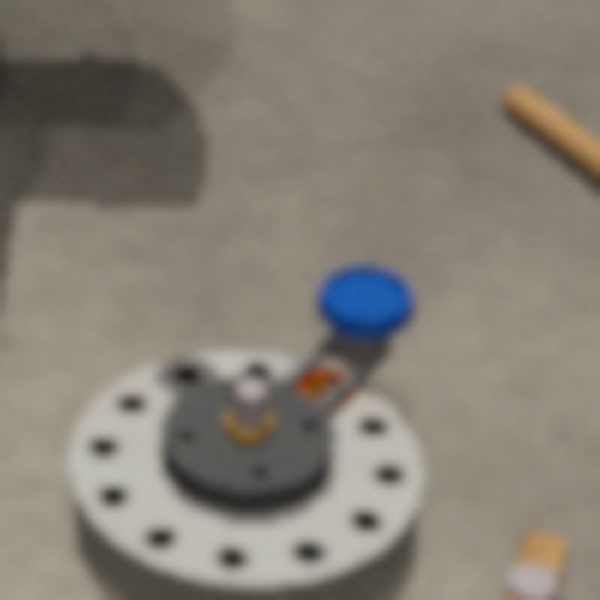

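View pics/t5.png

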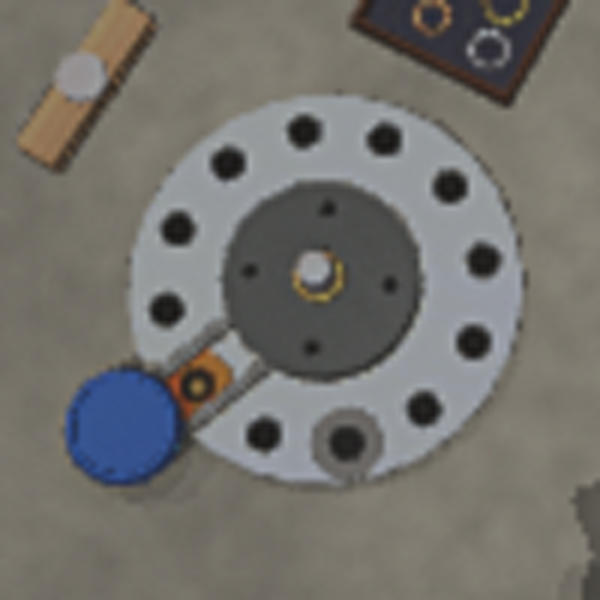

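The brass pin shows in the orange-collared hole at (198,385) in the top zoom. The cap is at the height it had when sprung out at the start (triangulated 85.2 mm against 85.6 mm). The ring is still on its post.

```bash
python3 - <<'E'
from station import ctrl
print(ctrl.hand_in())
E
```

```text
the job is handed in; nothing more can be done
None
```

The ring's table is now at its next position: the pin is locked in the hole with the orange collar, one hole (30°) clockwise from the start. I pressed the cap about 15 mm in with closed fingertips (about 8 N), pushed it round, lifted straight off so the plunger sprang out, and handed in at about 7 s.

**Last checks:**
- **Position:** just before release the table's bolt holes showed a turn of −29.0° to −30.6°, mean −30.0°. The cap was within about 3 mm of its expected place.
- **Pin:** the top view shows the brass pin in the orange-collared hole.
- **Plunger:** the two-view cap height came out at 85.2 mm against 85.6 mm at the start, so it is fully out again. Both readings are below the true 93 mm, because the colour blob includes the cap's side, so only the comparison counts.
- **Surroundings:** the ring is still on its post, and the tray and clamp, in the last close-up, look undisturbed. I did not re-check the other bystanders in a full picture, but the arm never came near their height. The robot was clear, with a force reading near zero.

**What disagreed:**
- My first move was typed in mm instead of m. The per-row limit clipped it, so it went about 60 mm too far, in free space.
- The two cameras differed by 2–4 mm on the axis position, so I used the mean.

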